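# Turn the upside-down pen holder mouth up

## Task

The white octagonal pen holder on the cork desk mat is standing upside down; turn it over so that it stands upright, mouth up, wholly on the mat and ready for pens, and let go of it. It may be laid on its side on the way. It is ceramic, so set it down gently and never drop it, and leave the glass paperweight where it is.

Things in the scene. Friction and masses are not known exactly. Their poses are not given: they have to be found in the camera images.
- holder_center (a point): Centre (half-way up, on the axis) of the loose white ceramic pen holder: straight octagonal cup, 60 mm across flats, 65 across corners, 90 tall, walls 5, closed base 10, about 0.24 kg. Starts mouth down on the mat, left or right of its middle. z runs from mouth to closed base: up at the start, to point down at the end. x, y are normal to flats; a flat every 45 degrees, so it lies still on its side.
- mat: Fixed thin cork desk mat lying on the desk, 300 mm (x) by 440 mm (y), 3 mm thick. Origin at the centre of its underside, at desk height; z up. Beside it on the desk, 15 mm or more off its edges, lie a tiffin (69 mm high, +y side) and a stapler (50 mm high, -y side), and by its far -y corner stands a pencil tin with pencils up to 175 mm above the desk.
- dome_center (a point): Centre of the clear glass paperweight dome, 72 mm across and 36 mm high, lying loose on the other half of the mat, 150 mm or more from the pen holder's axis. A bystander: leave it alone.
Not all that is in view belongs to the job. There is more than one size of the part that bears holder_center; the job needs the middle-sized.

How it is judged:
At the end, for the whole second after the job is handed in: The pen holder stands mouth up (within 10 degrees), at rest and released, resting on the mat (its centre 45 mm above the mat's top, within 6 mm) and wholly on it (its axis no nearer than 25 mm to any edge) (angle between holder_center's own z axis and vertical above 2.967 rad and z of holder_center in the frame of mat between 0.042 and 0.054 m and x of holder_center in the frame of mat between -0.125 and 0.125 m and y of holder_center in the frame of mat between -0.195 and 0.195 m and linear speed of holder below 0.02 m/s); the robot touches nothing.
It fails at once if the pen holder is dropped: it falls faster than 0.6 m/s (a free drop of about 20 mm) while the fingers do not hold it (linear speed of holder above 0.6 m/s and contact force between the fingers and holder below 0.5 N).
It fails at once if the glass paperweight is moved by more than 20 mm (distance of dome_center from where it was at the start of the episode above 0.02 m).
It also fails if it takes over 51 s, if anything falls off the work surface, if the arm or the gripper's body presses on something with over 40 N, if the wrist force passes 120 N, or if a joint passes its speed limit or range.

## Robot

A 6-joint arm with a two-finger parallel gripper is mounted at the origin on the work surface. World frame = base frame: x ahead of the robot, y to its left, z up, the work surface at z = 0. Lengths are in m, angles in rad, forces in N, time in s.
With the tool pointing down it reaches from about 0.35 to 0.975 m from the base axis. Payload 4.9 kg.
Tool frame: the origin (TCP) lies at the very end of the fingers, on their centre line; the grasp point (between the pads) lies 19 mm behind it; z points along the fingers, x is the direction in which the jaws open and shut, and the axes are right-handed (so a half turn about z gives the same grasp; the last joint's range is limited). The gripper opens to 85 mm and grips with 20 to 120 N. Pads are 22 mm wide; open, the fingers measure 114 mm over their backs; the gripper's body (76 mm by 85 mm) begins 54 mm behind the grasp point. The pads swing forward as they close: fully open they stand 13 mm farther back than shut.
Start: joints at [1.05, 0.053, 1.613, -0, 1.476, -0.119], TCP at [0.244, 0.575, 0.231] pointing down, gripper open.
Joint ranges: [-3.01, 3.01], [-1.01, 2.22], [0.06, 2.58], [-1.02, 4.17], [0.09, 2.62], [-3.14, 3.14]. Speed limits (rad/s): [2.57, 2.57, 3.14, 3.14, 3.14, 3.14].

## Interface

Orientations are given as a rotation vector (axis times angle).
In Python, from station import ctrl, get_image, calibration, job gives the robot as it stands.
- The arm moves only by the tool jog_arm, never from a script. Its argument "deltas" is a list of rows, each a list of 3 entries, a list of its own where there are three numbers: the turn, a rotation vector about the tool's x, y, z in degrees, then the shift along the tool's x, y, z in m, then the finger opening in m, from 0 to 0.0854. In form: [[[ax, ay, az], [tx, ty, tz], gripper], ...]. A call has 1 to 12 rows; each row is the pose to reach, as a shift and turn from the pose commanded when the call began, along the tool's axes at that moment; what a row does not reach only later rows make up. A row lasts 1/12 s, in which the tool goes at most 41.7 mm and 7.16 degrees, less where a joint would pass 70% of its speed; a pose out of reach is approached as far as the arm can. A call with a gripper value outside its range is refused whole. The fingers move at their own pace and stop on an object; "squeeze" is the grip in N (left out, the last holds). Time passes only in rows, so rows that repeat a pose let the fingers close. It gives the time, the measured TCP pose, the force and the opening at its end, in the units of the state.
- ctrl.get_obs(): the state, without advancing time (a new reading comes with each control period).
- get_image(name): name is "scene" or "top"; returns the picture (480x640x3 uint8, red, green, blue); there is no depth.
- calibration(name): a dict with "mtx" (3x3 intrinsics, pixels), "origin" and "rotation" of the camera in the world. Camera axes: x right, y up, looking along -z (the intrinsics and any distortion apply to the point x, -y, -z); pixel columns grow to the right and rows downward; lengths in m; the calibration is good to about 2 mm. A picture is of the moment at which its call begins. calibration takes no time and is no camera call.
- job.finish_job(): hands the job in, once; it reports no verdict.
The state is a dict: "t": time; "q": joint angles; "dq": joint speeds; "effort": joint torques, N m; "tool_pos": TCP position; "tool_rot": TCP orientation; "contact_force": force on the tool from outside, world axes, zero at the start; "wrist_torque": the same for the moment, N m; "opening": finger opening in m.
Only numpy, scipy, OpenCV 4.12 (cv2) and the standard library are available. Lean on these libraries where they do the work, as an engineer would, in place of code of your own. Each camera call takes 0.05 s, during which the arm holds its last target.

## Working session

There is one attempt and no reset: what is moved stays moved. The work goes in short steps, Python scripts to look and compute and a tool call to move; the robot and the scene stay as the last step left them, time stands still between calls to the robot, and variables do not carry over. Pictures are saved under pics/ and viewed, and the job is handed in when it is done.

Besides the shell and the picture viewer there is one more tool, called after "Emit:" by a JSON object that holds its "method" and its "body". jog_arm: Moves the arm, as the interface text tells. Its arguments: {"type":"object","properties":{"deltas":{"type":"array","items":{"type":"array"}},"squeeze":{"type":"number"}},"required":["deltas"]}

```bash
mkdir -p pics; ls
python3 - <<'E'
from station import ctrl,get_image,calibration,job
import cv2
for n in("scene","top"):
    cv2.imwrite(f"pics/{n}0.png",get_image(n)[:,:,::-1]); c=calibration(n); print(n,c)
print(ctrl.get_obs())
E
```

```text
pics
scene {'mtx': array([[547.86134843,   0.        , 325.79627654],
       [  0.        , 547.86134843, 245.11231453],
       [  0.        ,   0.        ,   1.        ]]), 'origin': array([0.78681057, 0.48193962, 0.72822877]), 'rotation': array([0.2840085 , 0.93251582, 2.38703071])}
top {'mtx': array([[484.9520672 ,   0.        , 313.58886951],
       [  0.        , 484.9520672 , 236.43936872],
       [  0.        ,   0.        ,   1.        ]]), 'origin': array([ 0.35942002, -0.00407397,  0.84604263]), 'rotation': array([ 0.07770562, -0.08235838, -1.57504819])}
{'t': 0.1, 'q': array([ 1.05001408e+00,  5.33116347e-02,  1.61414543e+00, -1.39895640e-05,
        1.47600105e+00, -1.19020609e-01]), 'dq': array([ 1.15109185e-03, -2.25580361e-03, -2.19864330e-03,  8.78919567e-05,
       -6.38684882e-04,  5.88091312e-04]), 'effort': array([ 2.21476403e-04, -3.94910109e+01, -3.71362638e+01, -9.41567669e-05,
        3.94547664e-03,  2.56882379e-05]), 'tool_pos': array([0.24413492, 0.5747383 , 0.23017979]), 'tool_rot': array([ 2.6193100e+00,  1.7330534e+00, -2.6079530e-03]), 'contact_force': array([ 0.44148593,  0.16598016, -0.70825956]), 'wrist_torque': array([0.01413316, 0.09507344, 0.01478035]), 'opening': 0.08580551946373179}
```

View pics/scene0.png

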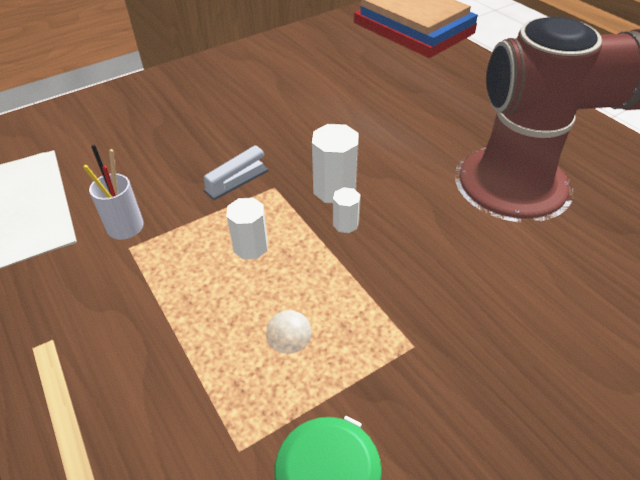

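View pics/top0.png

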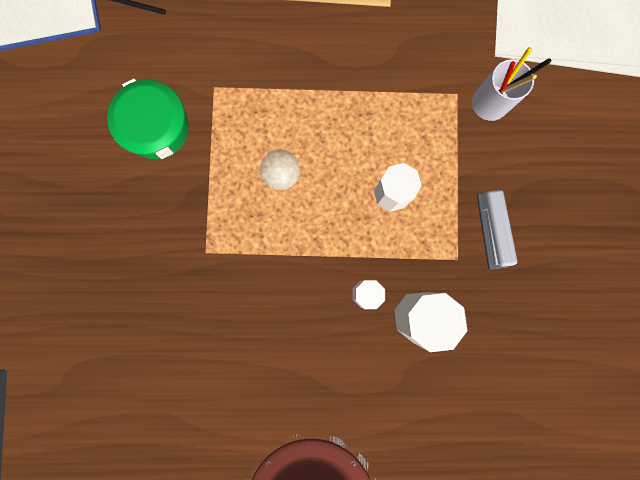

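The job's part is the mid-sized cup on the mat, at about top (397,187) and scene (247,228). The large and small cups stand off the mat. The dome is at top (280,170). Next I measure these.

```bash
cat > h.py <<'E'
import numpy as np,cv2
from scipy.spatial.transform import Rotation as R
from station import ctrl,get_image,calibration,job
def ray(cal,uv,z):
    uv=np.atleast_2d(np.array(uv,float)); K=cal['mtx']
    d=np.c_[(uv[:,0]-K[0,2])/K[0,0],-(uv[:,1]-K[1,2])/K[1,1],-np.ones(len(uv))]
    d=R.from_rotvec(cal['rotation']).apply(d); o=np.array(cal['origin'])
    return o+d*((z-o[2])/d[:,2])[:,None]
def blobs(im,lo_v,hi_s=40,minA=150):
    hsv=cv2.cvtColor(im,cv2.COLOR_RGB2HSV)
    m=((hsv[...,1]<hi_s)&(hsv[...,2]>lo_v)).astype(np.uint8)
    cs,_=cv2.findContours(m,cv2.RETR_EXTERNAL,cv2.CHAIN_APPROX_NONE)
    return [c for c in cs if cv2.contourArea(c)>minA]
E
python3 - <<'E'
from h import *
for n in("top","scene"):
    im=cv2.imread(f"pics/{n}0.png")[:,:,::-1].copy(); cal=calibration(n)
    print(n)
    for v in ((215,) if n=="top" else (200,215)):
      for c in blobs(im,v):
        M=cv2.moments(c); u=(M['m10']/M['m00'],M['m01']/M['m00'])
        if n=="top" and not(340<u[0]<480 and 100<u[1]<360):continue
        a=cv2.approxPolyDP(c,3,True)[:,0]
        print(v,np.round(u,1),cv2.contourArea(c),'z93',ray(cal,u,.093)[0].round(4))
        P=ray(cal,a,.093)[:,:2]
        for i in range(len(P)):
            e=P[(i+1)%len(P)]-P[i]; print('   ',a[i],P[i].round(4),'len',np.hypot(*e).round(4),'ang',np.degrees(np.arctan2(e[1],e[0])).round(1))
cal=calibration('top')
print('mat',ray(cal,[(213,87),(458,94),(458,260),(206,253)],.003).round(3))
print('dome',ray(cal,(280,170),.015).round(3))
E
```

```text
top
215 [437.2 322.2] 2567.0 z93 [ 0.303  -0.1953  0.093 ]
    [445 293] [ 0.3475 -0.2089] len 0.0342 ang 94.8
    [423 295] [ 0.3446 -0.1748] len 0.0341 ang 139.2
    [409 312] [ 0.3188 -0.1525] len 0.0379 ang -176.9
    [411 337] [ 0.2809 -0.1546] len 0.0342 ang -128.2
    [429 351] [ 0.2598 -0.1815] len 0.0353 ang -85.5
    [452 349] [ 0.2625 -0.2167] len 0.035 ang -39.8
    [466 331] [ 0.2895 -0.2391] len 0.0351 ang 5.4
    [463 308] [ 0.3244 -0.2358] len 0.0355 ang 49.4
215 [369.9 294.4] 635.5 z93 [ 0.346  -0.0928  0.093 ]
    [363 281] [ 0.3666 -0.0826] len 0.0153 ang 134.2
    [356 288] [ 0.3559 -0.0716] len 0.0184 ang 179.2
    [356 300] [ 0.3376 -0.0713] len 0.0173 ang -135.4
    [364 308] [ 0.3253 -0.0834] len 0.0185 ang -90.3
    [376 308] [ 0.3252 -0.1019] len 0.0175 ang -46.0
    [384 300] [ 0.3373 -0.1144] len 0.0169 ang -1.2
    [384 289] [ 0.3542 -0.1148] len 0.0173 ang 44.4
    [376 281] [ 0.3665 -0.1027] len 0.0201 ang 89.7
215 [400.6 184.2] 1197.5 z93 [ 0.5185 -0.1445  0.093 ]
    [404 163] [ 0.5527 -0.1506] len 0.0263 ang 103.9
    [388 167] [ 0.5463 -0.1251] len 
[... 7032 characters left out ...]
 50] [-0.2061 -0.2921] len 0.075 ang -164.1
    [504  38] [-0.2783 -0.3126] len 0.0303 ang 154.4
    [516  37] [-0.3056 -0.2995] len 0.0506 ang -148.7
    [520  28] [-0.3488 -0.3257] len 0.0666 ang 60.2
    [529  41] [-0.3157 -0.268 ] len 0.0537 ang 98.8
    [549  49] [-0.324  -0.2149] len 0.0417 ang -78.8
    [533  43] [-0.3159 -0.2559] len 0.0563 ang -114.1
    [523  32] [-0.3389 -0.3072] len 0.064 ang -149.3
    [528  21] [-0.3939 -0.34  ] len 0.057 ang 173.9
    [545  16] [-0.4505 -0.334 ] len 0.1133 ang -91.3
    [512   0] [-0.4531 -0.4473] len 0.1462 ang -35.2
mat [[ 0.717  0.173  0.003]
 [ 0.702 -0.269  0.003]
 [ 0.403 -0.258  0.003]
 [ 0.418  0.181  0.003]]
dome [[0.561 0.051 0.015]]
```

Run:
```python
import cv2
a=cv2.imread('pics/top0.png')[150:230,350:450];b=cv2.imread('pics/scene0.png')[190:270,200:300]
cv2.imwrite('pics/crop0.png',cv2.hconcat([cv2.resize(a,(400,320),interpolation=0),cv2.resize(b,(400,320),interpolation=0)]))
```

```text
(no output)
```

View pics/crop0.png

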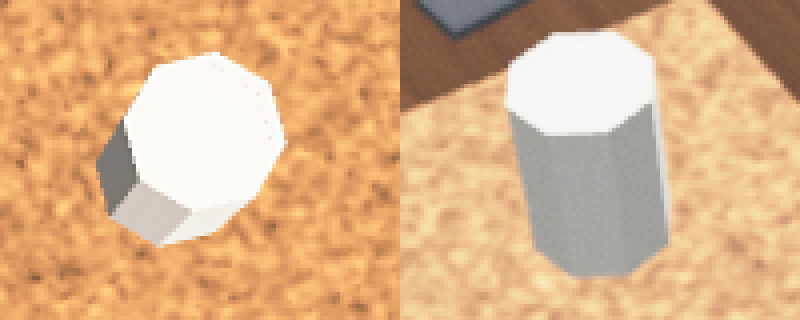

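```bash
cat >> h.py <<'E'
C=np.array([.5225,-.144]); YAW=np.radians(13.3)
A=np.array([np.cos(YAW),np.sin(YAW),0]); Z=np.array([0,0,1.])
X=np.array([np.sin(YAW),-np.cos(YAW),0])   # jaw axis, azimuth -76.7 deg
def Rt(th):  # th: tilt from vertical, + = points toward +A
    t=np.radians(th); z=np.sin(t)*A-np.cos(t)*Z
    return R.from_matrix(np.c_[X,np.cross(z,X),z])
def jog(p,Rg,o=None,pose=None):
    if pose is None:
        o=ctrl.get_obs(); p0=np.array(o['tool_pos']); R0=R.from_rotvec(o['tool_rot'])
    else: p0,R0=pose
    print('turn',np.degrees((R0.inv()*Rg).as_rotvec()).round(2).tolist(),'shift',R0.inv().apply(np.array(p)-p0).round(4).tolist())
def tcp(g,th): return np.array(g)+.019*Rt(th).as_matrix()[:,2]
def st():
    o=ctrl.get_obs(); Rm=R.from_rotvec(o['tool_rot']).as_matrix()
    print('t',round(o['t'],2),'p',np.round(o['tool_pos'],4),'z',Rm[:,2].round(3),'x',Rm[:,0].round(3),'q',np.round(o['q'],2),'F',np.round(o['contact_force'],1),'op',round(o['opening'],4))
E
python3 - <<'E'
from h import *
jog([.46,-.16,.26],Rt(0))
g=np.r_[C,.063]; print(tcp(g,45), tcp(g-.1*Rt(45).as_matrix()[:,2],45))
E
```

```text
turn [0.13, 0.06, 143.68] shift [-0.5919, 0.486, -0.0288]
[ 0.53557469 -0.14090928  0.04956497] [ 0.46676055 -0.15717625  0.12027565]
```

Emit:
{"method": "jog_arm", "body": {"deltas": [[[0,0,143.7],[-0.592,0.486,-0.03],0.085],[[0,0,143.7],[-0.592,0.486,-0.03],0.085],[[0,0,143.7],[-0.592,0.486,-0.03],0.085],[[0,0,143.7],[-0.592,0.486,-0.03],0.085],[[0,0,143.7],[-0.592,0.486,-0.03],0.085],[[0,0,143.7],[-0.592,0.486,-0.03],0.085],[[0,0,143.7],[-0.592,0.486,-0.03],0.085],[[0,0,143.7],[-0.592,0.486,-0.03],0.085],[[0,0,143.7],[-0.592,0.486,-0.03],0.085],[[0,0,143.7],[-0.592,0.486,-0.03],0.085],[[0,0,143.7],[-0.592,0.486,-0.03],0.085],[[0,0,143.7],[-0.592,0.486,-0.03],0.085]], "squeeze": 60}}

```text
t: 1.1
tool_pos: [0.3849, 0.0939, 0.2507]
tool_rot: [-3.097, 0.527, -0.001]
contact_force: [1.6, 0.6, 0.3]
opening: 0.0848
```

```bash
python3 -c "
from h import *
st(); jog([.46,-.16,.26],Rt(0))"
```

```text
t 1.1 p [0.3849 0.0939 0.2507] z [ 0.  0. -1.] x [ 0.944 -0.331  0.   ] q [ 0.05 -0.55  2.08  0.    1.61  0.39] F [1.6 0.6 0.3] op 0.0848
turn [-0.02, -0.02, 57.4] shift [0.1548, 0.2148, -0.0093]
```

Emit:
{"method": "jog_arm", "body": {"deltas": [[[0,0,57],[0.155,0.215,-0.01],0.085],[[0,0,57],[0.155,0.215,-0.01],0.085],[[0,0,57],[0.155,0.215,-0.01],0.085],[[0,0,57],[0.155,0.215,-0.01],0.085],[[0,0,57],[0.155,0.215,-0.01],0.085],[[0,0,57],[0.155,0.215,-0.01],0.085],[[0,0,57],[0.155,0.215,-0.01],0.085],[[0,0,57],[0.155,0.215,-0.01],0.085],[[0,0,57],[0.155,0.215,-0.01],0.085],[[0,0,57],[0.155,0.215,-0.01],0.085],[[0,0,57],[0.155,0.215,-0.01],0.085]]}}

```text
t: 2.02
tool_pos: [0.4616, -0.1573, 0.2605]
tool_rot: [2.479, -1.929, -0.001]
contact_force: [-0.5, 0.0, 0.9]
opening: 0.0851
```

```bash
python3 -c "
from h import *
st(); g=np.r_[C,.063]; jog(tcp(g-.1*Rt(45).as_matrix()[:,2],45),Rt(45))"
```

```text
t 2.02 p [ 0.4616 -0.1573  0.2605] z [-0.  0. -1.] x [ 0.246 -0.969 -0.   ] q [-0.48 -0.3   1.89  0.    1.56  0.84] F [-0.5  0.   0.9] op 0.0851
turn [45.02, 0.38, 0.86] shift [0.0012, -0.005, 0.1403]
```

Emit:
{"method": "jog_arm", "body": {"deltas": [[[7,0,0],[0,0,0.02],0.085],[[14,0,0],[0,0,0.04],0.085],[[21,0,0],[0,-0.001,0.06],0.085],[[28,0,0],[0,-0.002,0.08],0.085],[[35,0,0],[0,-0.003,0.1],0.085],[[42,0,0],[0,-0.004,0.12],0.085],[[45,0.4,0.9],[0.001,-0.005,0.14],0.085],[[45,0.4,0.9],[0.001,-0.005,0.14],0.085],[[45,0.4,0.9],[0.001,-0.005,0.14],0.085]]}}

```text
t: 2.77
tool_pos: [0.466, -0.1564, 0.1194]
tool_rot: [-1.922, 1.526, -0.628]
contact_force: [1.0, -0.1, 0.4]
opening: 0.0849
```

```bash
python3 -c "
from h import *
st(); g=np.r_[C,.063]; jog(tcp(g,45),Rt(45))
for n in('scene','top'): cv2.imwrite(f'pics/{n}1.png',get_image(n)[:,:,::-1])
a=cv2.imread('pics/scene1.png');b=cv2.imread('pics/top1.png')
cv2.imwrite('pics/both1.png',cv2.hconcat([a[80:480,100:500],b[60:460,200:600]]))"
```

```text
t 2.77 p [ 0.466  -0.1564  0.1194] z [ 0.687  0.162 -0.709] x [ 0.227 -0.974 -0.002] q [-0.85 -0.52  2.43  0.84  1.    0.1 ] F [ 1.  -0.1  0.4] op 0.0849
turn [0.14, -0.04, -0.19] shift [0.0008, -0.0012, 0.0998]
```

View pics/both1.png

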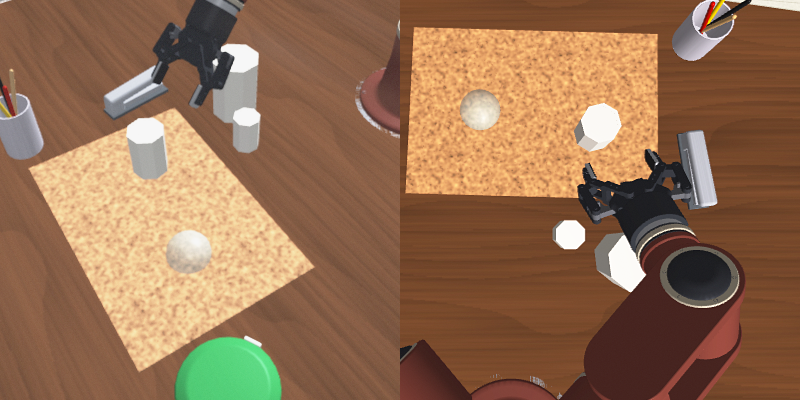

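The jaws straddle the cup's line in the top view, with the fingers at (596,172) and (650,158) in the crop and the cup at (600,127). Next I advance and grip.

Emit:
{"method": "jog_arm", "body": {"deltas": [[[0,0,0],[0.001,-0.001,0.03],0.085],[[0,0,0],[0.001,-0.001,0.055],0.085],[[0,0,0],[0.001,-0.001,0.075],0.085],[[0,0,0],[0.001,-0.001,0.088],0.085],[[0,0,0],[0.001,-0.001,0.097],0.085],[[0,0,0],[0.001,-0.001,0.1],0.085],[[0,0,0],[0.001,-0.001,0.1],0.085]]}}

```text
t: 3.45
tool_pos: [0.5388, -0.1425, 0.0528]
tool_rot: [-1.923, 1.521, -0.635]
contact_force: [0.2, 0.6, -0.7]
opening: 0.085
```

```bash
python3 -c "
from h import *
st(); g=np.r_[C,.063]; jog(tcp(g,45),Rt(45))
for n in('scene','top'): cv2.imwrite(f'pics/{n}2.png',get_image(n)[:,:,::-1])
a=cv2.imread('pics/scene2.png');b=cv2.imread('pics/top2.png')
cv2.imwrite('pics/both2.png',cv2.hconcat([cv2.resize(a[130:330,150:350],None,fx=2,fy=2),cv2.resize(b[100:300,300:500],None,fx=2,fy=2)]))"
```

```text
t 3.45 p [ 0.5388 -0.1425  0.0528] z [ 0.69   0.16  -0.706] x [ 0.229 -0.973  0.003] q [-0.69 -0.18  2.32  0.99  0.73 -0.03] F [ 0.2  0.6 -0.7] op 0.085
turn [-0.09, -0.15, 0.06] shift [-0.0023, 0.0042, 0.0003]
```

View pics/both2.png

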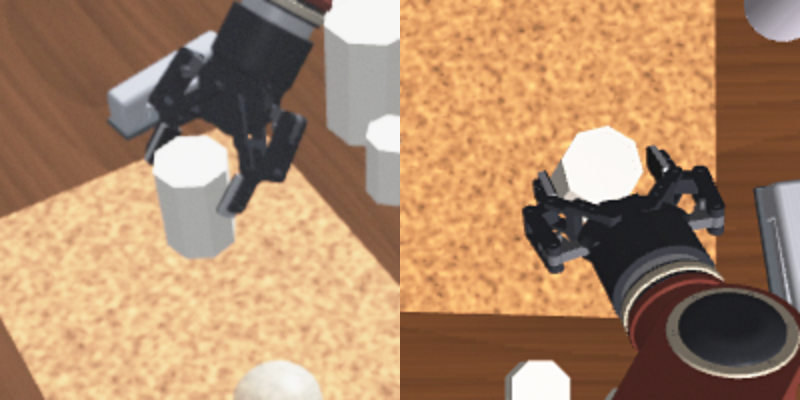

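Emit:
{"method": "jog_arm", "body": {"deltas": [[[0,0,0],[-0.001,0.004,0.002],0.085],[[0,0,0],[-0.001,0.004,0.002],0.06],[[0,0,0],[-0.001,0.004,0.002],0.05],[[0,0,0],[-0.001,0.004,0.002],0.05],[[0,0,0],[-0.001,0.004,0.002],0.05],[[0,0,0],[-0.001,0.004,0.002],0.05],[[0,0,0],[-0.001,0.004,0.002],0.05],[[0,0,0],[-0.001,0.004,0.002],0.05],[[0,0,0],[-0.001,0.004,0.002],0.05],[[0,0,0],[-0.001,0.004,0.002],0.05]], "squeeze": 60}}

```text
t: 4.38
tool_pos: [0.5353, -0.1422, 0.047]
tool_rot: [-1.921, 1.525, -0.633]
contact_force: [-5.3, -0.6, 5.2]
opening: 0.0591
```

```bash
python3 -c "
from h import *
st()
for n in('scene','top'): cv2.imwrite(f'pics/{n}3.png',get_image(n)[:,:,::-1])
a=cv2.imread('pics/scene3.png');b=cv2.imread('pics/top3.png')
cv2.imwrite('pics/both3.png',cv2.hconcat([cv2.resize(a[130:330,150:350],None,fx=2,fy=2),cv2.resize(b[100:300,300:500],None,fx=2,fy=2)]))"
```

```text
t 4.38 p [ 0.5353 -0.1422  0.047 ] z [ 0.689  0.159 -0.707] x [ 0.226 -0.974  0.001] q [-0.69 -0.18  2.33  1.    0.73 -0.04] F [-5.3 -0.6  5.2] op 0.0591
```

View pics/both3.png

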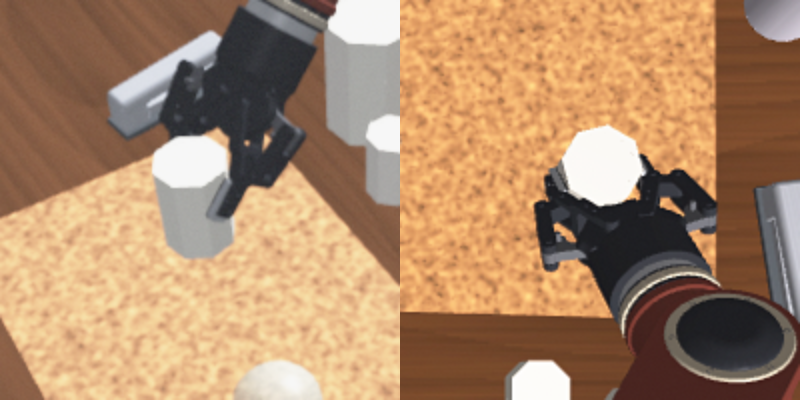

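```bash
cat >> h.py <<'E'
def swing(h, hc_list, ang_list):
    """rows: holder centre (now h) to hc while turning by ang (deg) about tool x; from present pose"""
    o=ctrl.get_obs(); p0=np.array(o['tool_pos']); R0=R.from_rotvec(o['tool_rot'])
    for hc,a in zip(hc_list,ang_list):
        Rg=R0*R.from_rotvec([np.radians(a),0,0])
        off=R0.inv().apply(p0-np.array(h))
        p=np.array(hc)+Rg.apply(off)
        print([[a,0,0],R0.inv().apply(p-p0).round(3).tolist()],'tcp',p.round(3))
E
python3 -c "
from h import *
h=np.r_[C,.048]
zs=[.06,.075,.09,.1,.11]+[.115]*7
an=[0,0,-3,-8,-14,-20,-26,-32,-38,-44,-50,-56]
swing(h,[np.r_[C,z] for z in zs],an)"
```

```text
[[0, 0, 0], [0.0, -0.008, -0.008]] tcp [ 0.535 -0.142  0.059]
[[0, 0, 0], [0.0, -0.019, -0.019]] tcp [ 0.535 -0.142  0.074]
[[-3, 0, 0], [0.0, -0.029, -0.029]] tcp [ 0.535 -0.142  0.088]
[[-8, 0, 0], [0.0, -0.035, -0.036]] tcp [ 0.535 -0.142  0.097]
[[-14, 0, 0], [0.0, -0.041, -0.042]] tcp [ 0.535 -0.142  0.106]
[[-20, 0, 0], [0.0, -0.044, -0.045]] tcp [ 0.534 -0.142  0.11 ]
[[-26, 0, 0], [0.0, -0.042, -0.045]] tcp [ 0.534 -0.143  0.108]
[[-32, 0, 0], [0.0, -0.041, -0.044]] tcp [ 0.533 -0.143  0.107]
[[-38, 0, 0], [0.0, -0.04, -0.044]] tcp [ 0.532 -0.143  0.106]
[[-44, 0, 0], [0.0, -0.038, -0.044]] tcp [ 0.531 -0.143  0.105]
[[-50, 0, 0], [0.0, -0.037, -0.044]] tcp [ 0.53  -0.143  0.104]
[[-56, 0, 0], [0.0, -0.036, -0.045]] tcp [ 0.529 -0.144  0.104]
```

Emit:
{"method": "jog_arm", "body": {"deltas": [[[0,0,0],[0,-0.004,-0.004],0.05],[[0,0,0],[0,-0.009,-0.009],0.05],[[0,0,0],[0,-0.015,-0.015],0.05],[[0,0,0],[0,-0.022,-0.022],0.05],[[0,0,0],[0,-0.03,-0.03],0.05],[[-3,0,0],[0,-0.036,-0.036],0.05],[[-7,0,0],[0,-0.041,-0.041],0.05],[[-12,0,0],[0,-0.044,-0.044],0.05],[[-17,0,0],[0,-0.044,-0.045],0.05],[[-21,0,0],[0,-0.043,-0.045],0.05],[[-23,0,0],[0,-0.043,-0.045],0.05],[[-23,0,0],[0,-0.043,-0.045],0.05]], "squeeze": 70}}

```text
t: 5.48
tool_pos: [0.535, -0.1418, 0.1102]
tool_rot: [-2.211, 1.753, -0.343]
contact_force: [1.1, -0.2, -2.2]
opening: 0.0588
```

```bash
python3 -c "
from h import *
st()
for n in('scene','top'): cv2.imwrite(f'pics/{n}4.png',get_image(n)[:,:,::-1])
a=cv2.imread('pics/scene4.png');b=cv2.imread('pics/top4.png')
cv2.imwrite('pics/both4.png',cv2.hconcat([cv2.resize(a[130:330,150:350],None,fx=2,fy=2),cv2.resize(b[100:300,300:500],None,fx=2,fy=2)]))"
```

```text
t 5.48 p [ 0.535  -0.1418  0.1102] z [ 0.366  0.084 -0.927] x [ 0.228 -0.974  0.002] q [-0.53 -0.21  2.11  0.31  0.98  0.68] F [ 1.1 -0.2 -2.2] op 0.0588
```

View pics/both4.png

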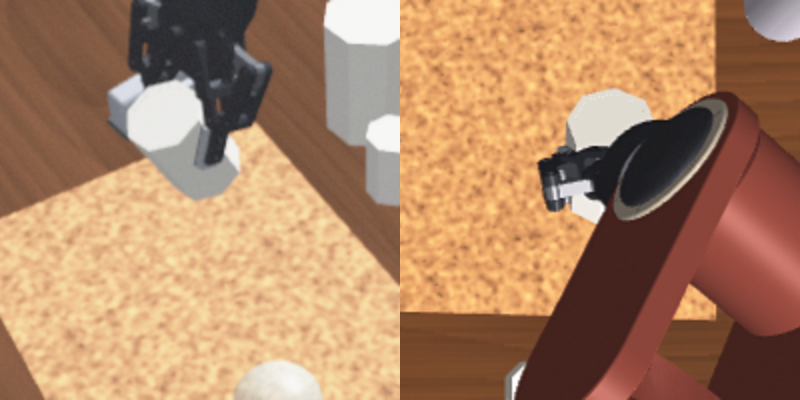

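The cup is held rigidly and has tilted 23° with its base swinging to +a. Next I finish the quarter turn in the air.

```bash
python3 -c "
from h import *
p0=np.array([.5353,-.1422,.047]);R0=R.from_rotvec([-1.921,1.525,-.633])
off=R0.inv().apply(p0-np.r_[C,.048]); print('off',off.round(4))
o=ctrl.get_obs(); Rn=R.from_rotvec(o['tool_rot']); h=np.array(o['tool_pos'])-Rn.apply(off); print(h)
print('turned',np.degrees((R0.inv()*Rn).as_rotvec()))
an=[-5,-11,-17,-23,-29,-35,-41,-47,-53,-59,-64,-67]
swing(h,[np.r_[C,.113]]*12,an)"
```

```text
off [ 0.0011 -0.0084  0.0098]
[ 0.52210867 -0.14309882  0.11451297]
turned [-2.30233688e+01 -6.23973981e-02  1.79419007e-02]
[[-5, 0, 0], [0.001, 0.001, 0.002]] tcp [ 0.533 -0.143  0.106]
[[-11, 0, 0], [0.001, 0.002, 0.003]] tcp [ 0.533 -0.143  0.105]
[[-17, 0, 0], [0.001, 0.004, 0.003]] tcp [ 0.532 -0.143  0.104]
[[-23, 0, 0], [0.001, 0.005, 0.004]] tcp [ 0.531 -0.143  0.103]
[[-29, 0, 0], [0.001, 0.006, 0.004]] tcp [ 0.53  -0.143  0.102]
[[-35, 0, 0], [0.001, 0.008, 0.005]] tcp [ 0.529 -0.144  0.102]
[[-41, 0, 0], [0.001, 0.009, 0.005]] tcp [ 0.527 -0.144  0.101]
[[-47, 0, 0], [0.001, 0.01, 0.004]] tcp [ 0.526 -0.144  0.101]
[[-53, 0, 0], [0.001, 0.012, 0.004]] tcp [ 0.525 -0.145  0.1  ]
[[-59, 0, 0], [0.001, 0.013, 0.004]] tcp [ 0.524 -0.145  0.1  ]
[[-64, 0, 0], [0.001, 0.014, 0.003]] tcp [ 0.522 -0.145  0.1  ]
[[-67, 0, 0], [0.001, 0.015, 0.003]] tcp [ 0.522 -0.145  0.1  ]
```

Emit:
{"method": "jog_arm", "body": {"deltas": [[[-4,0,0],[0,0.001,0.001],0.05],[[-9,0,0],[0,0.002,0.002],0.05],[[-15,0,0],[0.001,0.003,0.003],0.05],[[-21,0,0],[0.001,0.005,0.004],0.05],[[-27,0,0],[0.001,0.006,0.004],0.05],[[-34,0,0],[0.001,0.008,0.005],0.05],[[-41,0,0],[0.001,0.009,0.005],0.05],[[-48,0,0],[0.001,0.01,0.004],0.05],[[-55,0,0],[0.001,0.012,0.004],0.05],[[-61,0,0],[0.001,0.013,0.004],0.05],[[-65,0,0],[0.001,0.014,0.003],0.05],[[-67,0,0],[0.001,0.015,0.003],0.05]]}}

```text
t: 6.58
tool_pos: [0.5212, -0.1456, 0.0982]
tool_rot: [1.92, -1.523, -0.637]
contact_force: [-0.9, -0.1, -2.6]
opening: 0.0587
```

Emit:
{"method": "jog_arm", "body": {"deltas": [[[0,0,0],[0,0,0],0.05],[[0,0,0],[0,0,0],0.05]]}}

```text
t: 6.75
tool_pos: [0.521, -0.1459, 0.0993]
tool_rot: [1.921, -1.526, -0.633]
contact_force: [0.1, -0.7, -2.5]
opening: 0.0592
```

```bash
python3 -c "
from h import *
st()
off=np.array([ 0.0011, -0.0084 , 0.0098])
o=ctrl.get_obs(); Rn=R.from_rotvec(o['tool_rot']); h=np.array(o['tool_pos'])-Rn.apply(off); print(h)
R0=R.from_rotvec([-1.921,1.525,-.633]);print('turned',np.degrees((R0.inv()*Rn).as_rotvec()))
swing(h,[np.r_[C,.036],np.r_[C,.033]],[0,0])
for n in('scene','top'): cv2.imwrite(f'pics/{n}5.png',get_image(n)[:,:,::-1])
a=cv2.imread('pics/scene5.png');b=cv2.imread('pics/top5.png')
cv2.imwrite('pics/both5.png',cv2.hconcat([cv2.resize(a[130:330,150:350],None,fx=2,fy=2),cv2.resize(b[100:300,300:500],None,fx=2,fy=2)]))"
```

```text
t 6.75 p [ 0.521  -0.1459  0.0993] z [-0.689 -0.159 -0.707] x [ 0.226 -0.974 -0.001] q [-0.24  0.46  1.5  -0.34  1.89  1.11] F [ 0.1 -0.7 -2.5] op 0.0592
[ 0.52169798 -0.14465581  0.11213708]
turned [-8.99991093e+01 -1.37247269e-01  4.80417878e-02]
[[0, 0, 0], [-0.0, -0.054, 0.053]] tcp [ 0.522 -0.145  0.023]
[[0, 0, 0], [-0.0, -0.057, 0.055]] tcp [ 0.522 -0.145  0.02 ]
```

View pics/both5.png

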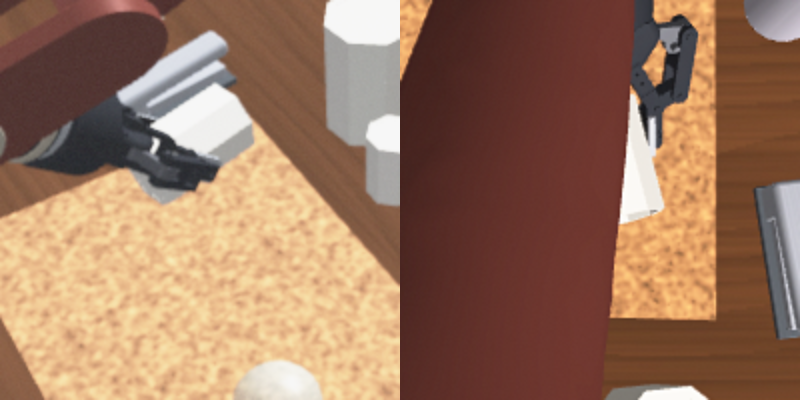

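Emit:
{"method": "jog_arm", "body": {"deltas": [[[0,0,0],[0,-0.008,0.008],0.05],[[0,0,0],[0,-0.018,0.018],0.05],[[0,0,0],[0,-0.028,0.028],0.05],[[0,0,0],[0,-0.037,0.037],0.05],[[0,0,0],[0,-0.044,0.044],0.05],[[0,0,0],[0,-0.049,0.049],0.05],[[0,0,0],[0,-0.051,0.051],0.05],[[0,0,0],[0,-0.052,0.052],0.05],[[0,0,0],[0,-0.053,0.053],0.05],[[0,0,0],[0,-0.053,0.053],0.05]]}}

```text
t: 7.68
tool_pos: [0.522, -0.1461, 0.0258]
tool_rot: [1.921, -1.526, -0.631]
contact_force: [0.9, 0.4, -2.7]
opening: 0.0592
```

Emit:
{"method": "jog_arm", "body": {"deltas": [[[0,0,0],[0,-0.001,0.001],0.05],[[0,0,0],[0,-0.001,0.001],0.05]]}}

```text
t: 7.85
tool_pos: [0.5219, -0.1461, 0.0245]
tool_rot: [1.921, -1.526, -0.63]
contact_force: [0.1, 0.7, -2.4]
opening: 0.0591
```

Emit:
{"method": "jog_arm", "body": {"deltas": [[[0,0,0],[0,-0.001,0.001],0.05],[[0,0,0],[0,-0.0015,0.0015],0.05],[[0,0,0],[0,-0.0015,0.0015],0.05]]}}

```text
t: 8.1
tool_pos: [0.5218, -0.1461, 0.0224]
tool_rot: [1.92, -1.526, -0.631]
contact_force: [-0.1, 1.0, -0.6]
opening: 0.0592
```

Emit:
{"method": "jog_arm", "body": {"deltas": [[[0,0,0],[0,-0.0005,0.0005],0.05],[[0,0,0],[0,-0.001,0.001],0.05],[[0,0,0],[0,-0.001,0.001],0.05]]}}

```text
t: 8.35
tool_pos: [0.5218, -0.1461, 0.0224]
tool_rot: [1.919, -1.526, -0.632]
contact_force: [-1.4, 2.1, 6.1]
opening: 0.0586
```

```bash
python3 -c "
from h import *
st()
for n in('scene',): cv2.imwrite(f'pics/{n}6.png',get_image(n)[:,:,::-1])
a=cv2.imread('pics/scene6.png')
cv2.imwrite('pics/s6.png',cv2.resize(a[150:300,150:350],None,fx=4,fy=4))"
```

```text
t 8.35 p [ 0.5218 -0.1461  0.0224] z [-0.69  -0.161 -0.706] x [ 0.226 -0.974  0.001] q [-0.24  0.57  1.51 -0.34  1.78  1.15] F [-1.4  2.1  6.1] op 0.0586
```

View pics/s6.png

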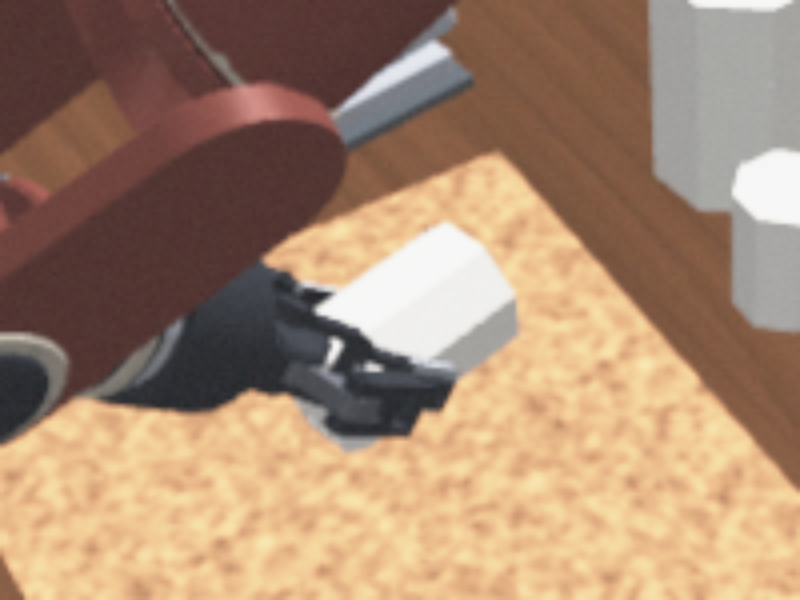

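The cup lies on the mat and the contact force is 6 N. I open the jaws and back off along the tool.

Emit:
{"method": "jog_arm", "body": {"deltas": [[[0,0,0],[0,0,0],0.06],[[0,0,0],[0,0,0],0.064],[[0,0,0],[0,0,0],0.07],[[0,0,0],[0,0,0],0.078],[[0,0,0],[0,0,0],0.085],[[0,0,0],[0,0,0],0.085],[[0,0,0],[0,0,0],0.085],[[0,0,0],[0,0,-0.005],0.085],[[0,0,0],[0,0,-0.02],0.085],[[0,0,0],[0,0,-0.05],0.085],[[0,0,0],[0,0,-0.08],0.085],[[0,0,0],[0,0,-0.11],0.085]]}}

```text
t: 9.4
tool_pos: [0.598, -0.1281, 0.0993]
tool_rot: [1.92, -1.526, -0.632]
contact_force: [0.1, -0.4, 0.3]
opening: 0.0842
```

```bash
python3 -c "
from h import *
st(); jog([.47,-.15,.27],Rt(0))
jog([.42,-.16,.20],Rt(45))"
```

```text
t 9.4 p [ 0.598  -0.1281  0.0993] z [-0.689 -0.16  -0.707] x [ 0.226 -0.974  0.   ] q [-0.2   0.62  1.29 -0.32  1.96  1.13] F [ 0.1 -0.4  0.3] op 0.0842
turn [45.03, 0.09, -0.23] shift [-0.0076, 0.2124, -0.0289]
turn [90.03, -0.01, -0.26] shift [-0.0091, 0.1988, 0.0566]
```

Emit:
{"method": "jog_arm", "body": {"deltas": [[[0,0,0],[0,0.02,-0.03],0.085],[[3,0,0],[0,0.05,-0.055],0.085],[[8,0,0],[-0.001,0.08,-0.065],0.085],[[14,0,0],[-0.002,0.11,-0.06],0.085],[[20,0,0],[-0.003,0.14,-0.05],0.085],[[27,0,0],[-0.004,0.165,-0.045],0.085],[[34,0,0],[-0.006,0.19,-0.035],0.085],[[41,0,0],[-0.007,0.205,-0.03],0.085],[[45,0,-0.2],[-0.008,0.212,-0.029],0.085],[[45,0,-0.2],[-0.008,0.212,-0.029],0.085],[[45,0,-0.2],[-0.008,0.212,-0.029],0.085]]}}

```text
t: 10.32
tool_pos: [0.469, -0.1502, 0.2699]
tool_rot: [-2.461, 1.952, -0.002]
contact_force: [-0.6, 0.0, -0.6]
opening: 0.085
```

```bash
python3 -c "
from h import *
st()
for n in('scene','top'): cv2.imwrite(f'pics/{n}7.png',get_image(n)[:,:,::-1])
a=cv2.imread('pics/scene7.png');b=cv2.imread('pics/top7.png')
cv2.imwrite('pics/both7.png',cv2.hconcat([cv2.resize(a[150:300,150:350],None,fx=2,fy=2),cv2.resize(b[100:250,300:500],None,fx=2,fy=2)]))"
```

```text
t 10.32 p [ 0.469  -0.1502  0.2699] z [ 0.001 -0.001 -1.   ] x [ 0.228 -0.974  0.001] q [-0.46 -0.29  1.87 -0.    1.57  0.88] F [-0.6  0.  -0.6] op 0.085
```

View pics/both7.png

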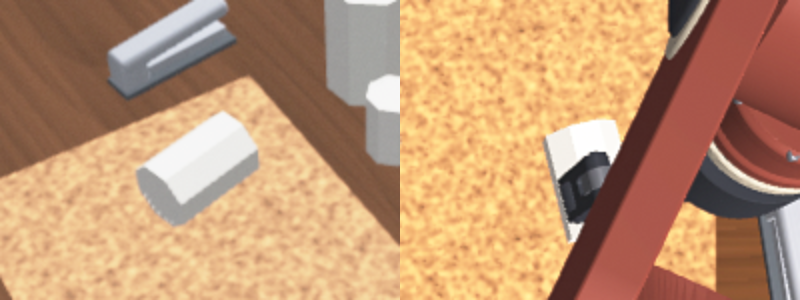

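```bash
python3 -c "
from h import *
im=cv2.imread('pics/scene7.png')[:,:,::-1].copy(); cal=calibration('scene')
g=im[215:265,210:285].min(axis=2)
for v in (230,238,244):
  m=np.zeros(im.shape[:2],np.uint8); m[200:265,210:285]=(im[200:265,210:285].min(axis=2)>v)
  cs,_=cv2.findContours(m,cv2.RETR_EXTERNAL,cv2.CHAIN_APPROX_NONE); c=max(cs,key=cv2.contourArea)
  b=cv2.approxPolyDP(c,3,True)[:,0]; M=cv2.moments(c); u=(M['m10']/M['m00'],M['m01']/M['m00'])
  P=ray(cal,b,.063)[:,:2]
  print(v,b.tolist(),P.round(4).tolist(),ray(cal,u,.063).round(4)); r=cv2.minAreaRect(P.astype(np.float32)*1000); print(r)
cv2.imwrite('pics/s7.png',cv2.resize(im[195:270,210:290,::-1],None,fx=8,fy=8,interpolation=0))
"
```

```text
230 [[262, 206], [222, 232], [240, 250], [277, 223]] [[0.4815, -0.1649], [0.569, -0.1482], [0.5638, -0.0946], [0.4817, -0.1134]] [[ 0.5238 -0.1305  0.063 ]]
((522.6199340820312, -129.78346252441406), (94.01596069335938, 53.61549758911133), 10.826980590820312)
238 [[270, 213], [261, 206], [223, 232], [233, 239]] [[0.479, -0.1415], [0.4829, -0.166], [0.5677, -0.1472], [0.5615, -0.1232]] [[ 0.5246 -0.1446  0.063 ]]
((522.6128540039062, -144.46311950683594), (86.76252746582031, 24.847517013549805), 12.462149620056152)
244 [[269, 212], [260, 207], [224, 233], [233, 238]] [[0.4791, -0.1447], [0.4857, -0.1647], [0.5674, -0.1442], [0.5604, -0.1252]] [[ 0.5245 -0.1446  0.063 ]]
((523.2318725585938, -144.4378204345703), (85.70226287841797, 21.027700424194336), 14.132640838623047)
```

View pics/s7.png

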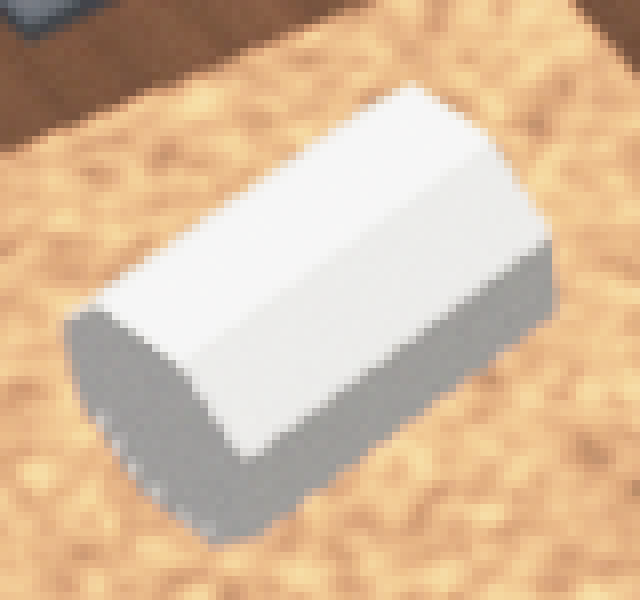

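```bash
python3 -c "
from h import *
c=np.array([.5238,-.1445,.033]); d=Rt(45).as_matrix()[:,2]
p=c-.015*A+.004*Z+.022*d; print(p)
jog(p-.11*d,Rt(45)); "
```

```text
[ 0.52434143 -0.14437201  0.02144365]
turn [45.09, 0.07, -0.05] shift [0.0076, 0.0233, 0.1692]
```

Emit:
{"method": "jog_arm", "body": {"deltas": [[[7,0,0],[0.002,0.02,0.02],0.085],[[14,0,0],[0.004,0.023,0.05],0.085],[[21,0,0],[0.006,0.023,0.08],0.085],[[28,0,0],[0.0076,0.023,0.11],0.085],[[35,0,0],[0.0076,0.023,0.14],0.085],[[42,0,0],[0.0076,0.023,0.16],0.085],[[45,0,0],[0.0076,0.023,0.169],0.085],[[45,0,0],[0.0076,0.023,0.169],0.085],[[45,0,0],[0.0076,0.023,0.169],0.085]]}}

```text
t: 11.17
tool_pos: [0.4484, -0.1618, 0.0982]
tool_rot: [-1.922, 1.525, -0.623]
contact_force: [0.5, 0.1, 0.9]
opening: 0.0848
```

```bash
python3 -c "
from h import *
st();c=np.array([.5238,-.1445,.033]); d=Rt(45).as_matrix()[:,2]
p=c-.015*A+.004*Z+.022*d
jog(p,Rt(45)); "
```

```text
t 11.17 p [ 0.4484 -0.1618  0.0982] z [ 0.685  0.165 -0.709] x [ 0.229 -0.973 -0.006] q [-0.91 -0.52  2.46  0.86  1.01  0.03] F [0.5 0.1 0.9] op 0.0848
turn [0.19, 0.19, -0.26] shift [0.0009, -0.0012, 0.1093]
```

Emit:
{"method": "jog_arm", "body": {"deltas": [[[0,0,0],[0.001,0,0.03],0.085],[[0,0,0],[0.001,0,0.06],0.085],[[0,0,0],[0.001,0,0.08],0.085],[[0,0,0],[0.001,0,0.093],0.085],[[0,0,0],[0.001,0,0.1],0.085],[[0,0,0],[0.001,0,0.104],0.085],[[0,0,0],[0.001,0,0.104],0.085]]}}

```text
t: 11.75
tool_pos: [0.5221, -0.1464, 0.0272]
tool_rot: [-1.924, 1.52, -0.63]
contact_force: [-0.2, -0.2, 0.7]
opening: 0.0851
```

```bash
python3 -c "
from h import *
st();c=np.array([.5238,-.1445,.033]); d=Rt(45).as_matrix()[:,2]
p=c-.015*A+.004*Z+.022*d
jog(p,Rt(45))
a=get_image('scene')[:,:,::-1]
cv2.imwrite('pics/s8.png',cv2.resize(a[150:300,150:350],None,fx=4,fy=4))"
```

```text
t 11.75 p [ 0.5221 -0.1464  0.0272] z [ 0.688  0.164 -0.707] x [ 0.231 -0.973  0.   ] q [-0.72 -0.15  2.35  1.05  0.73 -0.13] F [-0.2 -0.2  0.7] op 0.0851
turn [-0.03, 0.05, 0.06] shift [-0.0015, 0.0022, 0.0059]
```

View pics/s8.png

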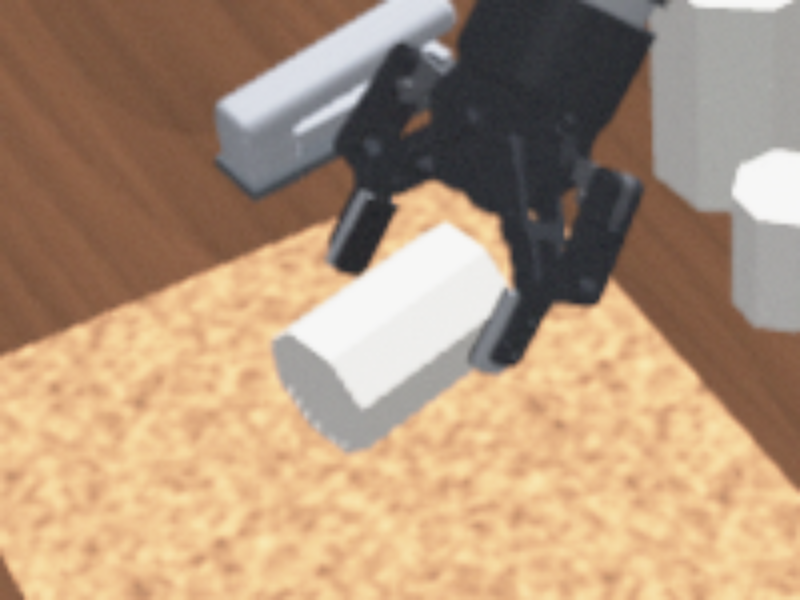

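Emit:
{"method": "jog_arm", "body": {"deltas": [[[0,0,0],[-0.001,0.001,0.003],0.085],[[0,0,0],[-0.001,0.002,0.006],0.085],[[0,0,0],[-0.001,0.002,0.006],0.07],[[0,0,0],[-0.001,0.002,0.006],0.05],[[0,0,0],[-0.001,0.002,0.006],0.05],[[0,0,0],[-0.001,0.002,0.006],0.05],[[0,0,0],[-0.001,0.002,0.006],0.05],[[0,0,0],[-0.001,0.002,0.006],0.05],[[0,0,0],[-0.001,0.002,0.006],0.05],[[0,0,0],[-0.001,0.002,0.006],0.05],[[0,0,0],[-0.001,0.002,0.006],0.05]], "squeeze": 70}}

```text
t: 12.72
tool_pos: [0.5233, -0.1451, 0.0209]
tool_rot: [-1.922, 1.523, -0.631]
contact_force: [-4.4, -1.6, 4.8]
opening: 0.0594
```

```bash
python3 -c "
from h import *
st()
o=ctrl.get_obs(); Rn=R.from_rotvec(o['tool_rot']); h=np.array([.5238,-.1445,.033]); print('off',Rn.inv().apply(o['tool_pos']-h).round(4).tolist())
a=get_image('scene')[:,:,::-1]
cv2.imwrite('pics/s9.png',cv2.resize(a[150:300,150:350],None,fx=4,fy=4))
h=o['tool_pos']-Rn.apply(Rn.inv().apply(o['tool_pos']-h))
c=h[:2]
swing(h,[np.r_[c,z] for z in (.038,.045,.055,.067,.08,.093,.104,.112,.118,.12,.12)],[0,0,0,-2,-5,-9,-14,-19,-23,-26,-28])"
```

```text
t 12.72 p [ 0.5233 -0.1451  0.0209] z [ 0.689  0.162 -0.707] x [ 0.229 -0.973 -0.   ] q [-0.72 -0.13  2.35  1.06  0.72 -0.14] F [-4.4 -1.6  4.8] op 0.0594
off [0.0005, 0.009, 0.0081]
[[0, 0, 0], [-0.0, -0.004, -0.004]] tcp [ 0.523 -0.145  0.026]
[[0, 0, 0], [-0.0, -0.008, -0.008]] tcp [ 0.523 -0.145  0.033]
[[0, 0, 0], [-0.0, -0.016, -0.016]] tcp [ 0.523 -0.145  0.043]
[[-2, 0, 0], [-0.0, -0.024, -0.024]] tcp [ 0.523 -0.145  0.055]
[[-5, 0, 0], [-0.0, -0.033, -0.034]] tcp [ 0.522 -0.145  0.068]
[[-9, 0, 0], [-0.0, -0.041, -0.044]] tcp [ 0.521 -0.146  0.081]
[[-14, 0, 0], [-0.0, -0.049, -0.053]] tcp [ 0.52  -0.146  0.092]
[[-19, 0, 0], [-0.0, -0.054, -0.059]] tcp [ 0.519 -0.146  0.101]
[[-23, 0, 0], [-0.0, -0.058, -0.064]] tcp [ 0.519 -0.146  0.107]
[[-26, 0, 0], [-0.0, -0.059, -0.066]] tcp [ 0.518 -0.146  0.109]
[[-28, 0, 0], [-0.0, -0.059, -0.067]] tcp [ 0.518 -0.146  0.11 ]
```

View pics/s9.png

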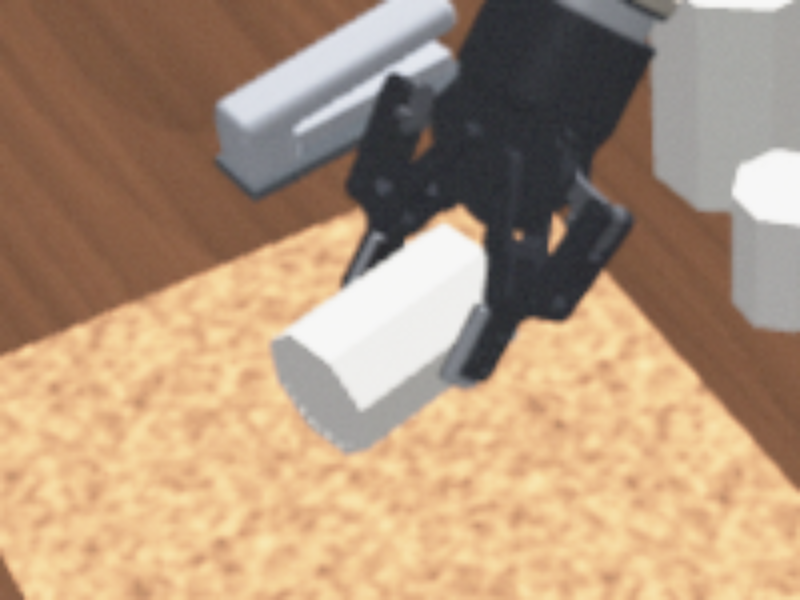

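The grip is near the mouth end with a 59 mm opening. I lift and start turning.

Emit:
{"method": "jog_arm", "body": {"deltas": [[[0,0,0],[0,-0.004,-0.004],0.05],[[0,0,0],[0,-0.009,-0.009],0.05],[[0,0,0],[0,-0.016,-0.016],0.05],[[-2,0,0],[0,-0.024,-0.024],0.05],[[-5,0,0],[0,-0.033,-0.034],0.05],[[-9,0,0],[0,-0.041,-0.044],0.05],[[-14,0,0],[0,-0.049,-0.053],0.05],[[-19,0,0],[0,-0.054,-0.059],0.05],[[-23,0,0],[0,-0.058,-0.064],0.05],[[-26,0,0],[0,-0.059,-0.066],0.05],[[-28,0,0],[0,-0.059,-0.067],0.05],[[-28,0,0],[0,-0.059,-0.067],0.05]], "squeeze": 90}}

```text
t: 13.77
tool_pos: [0.5185, -0.1457, 0.1108]
tool_rot: [-2.272, 1.797, -0.269]
contact_force: [-0.1, 0.3, -2.4]
opening: 0.0588
```

```bash
python3 -c "
from h import *
st()
off=np.array([0.0005, 0.009, 0.0081])
o=ctrl.get_obs(); Rn=R.from_rotvec(o['tool_rot']); h=o['tool_pos']-Rn.apply(off); print(h)
R0=R.from_rotvec([-1.922,1.523,-.631]);print('turned',np.degrees((R0.inv()*Rn).as_rotvec()))
a=get_image('scene')[:,:,::-1]
cv2.imwrite('pics/s10.png',cv2.resize(a[150:300,150:350],None,fx=3,fy=3))
swing(h,[np.r_[.5238,-.1445,.12]]*11,[-4,-9,-15,-21,-28,-35,-42,-49,-55,-60,-62])"
```

```text
t 13.77 p [ 0.5185 -0.1457  0.1108] z [ 0.285  0.067 -0.956] x [ 0.23  -0.973  0.   ] q [-0.52 -0.21  2.09  0.23  1.05  0.73] F [-0.1  0.3 -2.4] op 0.0588
[ 0.52446433 -0.14376637  0.1211959 ]
turned [-28.01149913  -0.05512512  -0.09754113]
[[-4, 0, 0], [0.001, 0.002, 0.0]] tcp [ 0.516 -0.146  0.109]
[[-9, 0, 0], [0.001, 0.002, -0.001]] tcp [ 0.516 -0.147  0.11 ]
[[-15, 0, 0], [0.001, 0.003, -0.002]] tcp [ 0.515 -0.147  0.111]
[[-21, 0, 0], [0.001, 0.004, -0.003]] tcp [ 0.514 -0.147  0.112]
[[-28, 0, 0], [0.001, 0.004, -0.005]] tcp [ 0.513 -0.147  0.113]
[[-35, 0, 0], [0.001, 0.004, -0.006]] tcp [ 0.512 -0.147  0.115]
[[-42, 0, 0], [0.001, 0.004, -0.008]] tcp [ 0.512 -0.148  0.116]
[[-49, 0, 0], [0.001, 0.004, -0.01]] tcp [ 0.511 -0.148  0.118]
[[-55, 0, 0], [0.001, 0.004, -0.011]] tcp [ 0.511 -0.148  0.119]
[[-60, 0, 0], [0.001, 0.004, -0.012]] tcp [ 0.511 -0.148  0.12 ]
[[-62, 0, 0], [0.001, 0.004, -0.012]] tcp [ 0.511 -0.148  0.121]
```

View pics/s10.png

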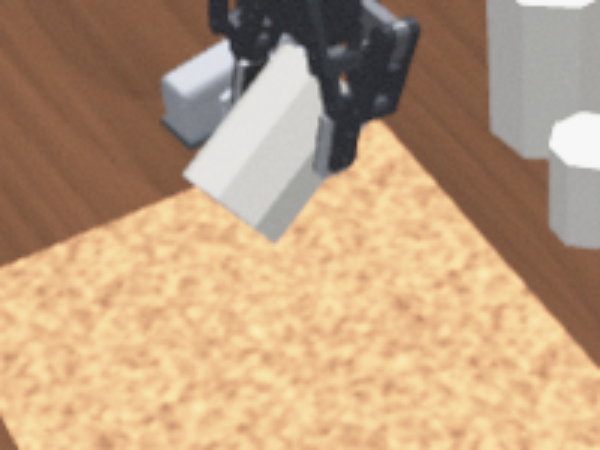

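Emit:
{"method": "jog_arm", "body": {"deltas": [[[-4,0,0],[0,0.002,0],0.05],[[-9,0,0],[0,0.002,-0.001],0.05],[[-15,0,0],[0,0.003,-0.002],0.05],[[-21,0,0],[0,0.004,-0.003],0.05],[[-28,0,0],[0,0.004,-0.005],0.05],[[-35,0,0],[0,0.004,-0.006],0.05],[[-42,0,0],[0,0.004,-0.008],0.05],[[-49,0,0],[0,0.004,-0.01],0.05],[[-55,0,0],[0,0.004,-0.011],0.05],[[-60,0,0],[0,0.004,-0.012],0.05],[[-62,0,0],[0,0.004,-0.012],0.05],[[-62,0,0],[0,0.004,-0.012],0.05]]}}

```text
t: 14.82
tool_pos: [0.5099, -0.1471, 0.1171]
tool_rot: [1.923, -1.52, -0.636]
contact_force: [-0.6, 0.1, -3.8]
opening: 0.059
```

Emit:
{"method": "jog_arm", "body": {"deltas": [[[0,0,0],[0,0,0],0.05]]}}

```text
t: 14.9
tool_pos: [0.5099, -0.1476, 0.1187]
tool_rot: [1.924, -1.522, -0.633]
contact_force: [0.2, 0.3, -2.5]
opening: 0.0588
```

```bash
python3 -c "
from h import *
st()
off=np.array([0.0005, 0.009, 0.0081])
o=ctrl.get_obs(); Rn=R.from_rotvec(o['tool_rot']); h=o['tool_pos']-Rn.apply(off); print(h)
R0=R.from_rotvec([-1.922,1.523,-.631]);print('turned',np.degrees((R0.inv()*Rn).as_rotvec()))
a=get_image('scene')[:,:,::-1]
cv2.imwrite('pics/s11.png',cv2.resize(a[130:330,120:320],None,fx=3,fy=3))
swing(h,[np.r_[h[:2],z] for z in(.055,.05,.048)],[0]*3)"
```

```text
t 14.9 p [ 0.5099 -0.1476  0.1187] z [-0.689 -0.16  -0.707] x [ 0.229 -0.973 -0.003] q [-0.25  0.42  1.53 -0.35  1.9   1.1 ] F [ 0.2  0.3 -2.5] op 0.0588
[ 0.52158347 -0.14435893  0.11805391]
turned [-9.00016181e+01 -1.59081691e-01 -3.21359733e-02]
[[0, 0, 0], [0.0, -0.045, 0.045]] tcp [ 0.51  -0.148  0.056]
[[0, 0, 0], [0.0, -0.048, 0.048]] tcp [ 0.51  -0.148  0.051]
[[0, 0, 0], [0.0, -0.049, 0.05]] tcp [ 0.51  -0.148  0.049]
```

View pics/s11.png

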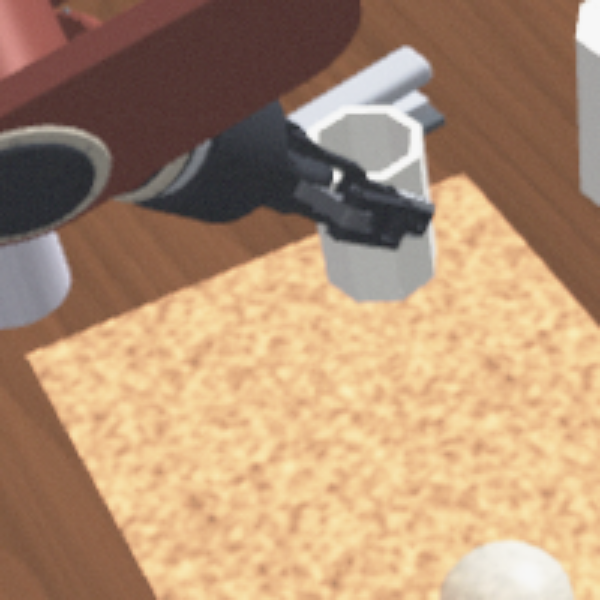

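The cup is mouth up and level. This lowering pose is higher and nearer than the earlier side-laying pose, so the arm's way is clear. I lower it gently.

Emit:
{"method": "jog_arm", "body": {"deltas": [[[0,0,0],[0,-0.008,0.008],0.05],[[0,0,0],[0,-0.018,0.018],0.05],[[0,0,0],[0,-0.028,0.028],0.05],[[0,0,0],[0,-0.036,0.036],0.05],[[0,0,0],[0,-0.041,0.041],0.05],[[0,0,0],[0,-0.044,0.044],0.05],[[0,0,0],[0,-0.045,0.045],0.05],[[0,0,0],[0,-0.046,0.046],0.05],[[0,0,0],[0,-0.046,0.046],0.05]]}}

```text
t: 15.7
tool_pos: [0.5107, -0.1478, 0.0551]
tool_rot: [1.923, -1.522, -0.631]
contact_force: [0.4, 0.1, -2.8]
opening: 0.0594
```

Emit:
{"method": "jog_arm", "body": {"deltas": [[[0,0,0],[0,-0.0005,0.0005],0.05],[[0,0,0],[0,-0.001,0.001],0.05],[[0,0,0],[0,-0.001,0.001],0.05]]}}

```text
t: 15.95
tool_pos: [0.5107, -0.1478, 0.0538]
tool_rot: [1.924, -1.523, -0.631]
contact_force: [0.4, -0.1, -1.9]
opening: 0.0589
```

Emit:
{"method": "jog_arm", "body": {"deltas": [[[0,0,0],[0,-0.0005,0.0005],0.05],[[0,0,0],[0,-0.001,0.001],0.05],[[0,0,0],[0,-0.001,0.001],0.05]]}}

```text
t: 16.2
tool_pos: [0.5104, -0.1477, 0.052]
tool_rot: [1.923, -1.522, -0.632]
contact_force: [0.6, -1.1, -1.6]
opening: 0.0586
```

Emit:
{"method": "jog_arm", "body": {"deltas": [[[0,0,0],[0,-0.0005,0.0005],0.05],[[0,0,0],[0,-0.0008,0.0008],0.05],[[0,0,0],[0,-0.0008,0.0008],0.05]]}}

```text
t: 16.45
tool_pos: [0.5104, -0.1477, 0.0508]
tool_rot: [1.923, -1.522, -0.632]
contact_force: [-0.1, 0.3, -2.7]
opening: 0.059
```

Emit:
{"method": "jog_arm", "body": {"deltas": [[[0,0,0],[0,-0.0004,0.0004],0.05],[[0,0,0],[0,-0.0008,0.0008],0.05],[[0,0,0],[0,-0.0008,0.0008],0.05]]}}

```text
t: 16.7
tool_pos: [0.5104, -0.1477, 0.0496]
tool_rot: [1.923, -1.522, -0.632]
contact_force: [1.2, -0.2, -2.2]
opening: 0.0592
```

Emit:
{"method": "jog_arm", "body": {"deltas": [[[0,0,0],[0,-0.0004,0.0004],0.05],[[0,0,0],[0,-0.0008,0.0008],0.05],[[0,0,0],[0,-0.0008,0.0008],0.05]]}}

```text
t: 16.95
tool_pos: [0.5104, -0.1477, 0.0485]
tool_rot: [1.923, -1.522, -0.632]
contact_force: [-0.2, 0.1, -1.9]
opening: 0.0585
```

Emit:
{"method": "jog_arm", "body": {"deltas": [[[0,0,0],[0,-0.0004,0.0004],0.05],[[0,0,0],[0,-0.0006,0.0006],0.05],[[0,0,0],[0,-0.0006,0.0006],0.05]]}}

```text
t: 17.2
tool_pos: [0.5105, -0.1478, 0.0484]
tool_rot: [1.923, -1.522, -0.632]
contact_force: [-1.0, 0.4, 0.8]
opening: 0.0589
```

Emit:
{"method": "jog_arm", "body": {"deltas": [[[0,0,0],[0,-0.0004,0.0004],0.05],[[0,0,0],[0,-0.0006,0.0006],0.05],[[0,0,0],[0,-0.0006,0.0006],0.05]]}}

```text
t: 17.45
tool_pos: [0.5105, -0.1478, 0.0484]
tool_rot: [1.922, -1.522, -0.632]
contact_force: [-3.1, 0.9, 6.2]
opening: 0.0587
```

```bash
python3 -c "
from h import *
st()
a=get_image('scene')[:,:,::-1]
cv2.imwrite('pics/s12.png',cv2.resize(a[150:300,150:350],None,fx=4,fy=4))"
```

```text
t 17.45 p [ 0.5105 -0.1478  0.0484] z [-0.689 -0.162 -0.706] x [ 0.229 -0.973 -0.001] q [-0.25  0.51  1.54 -0.34  1.81  1.13] F [-3.1  0.9  6.2] op 0.0587
```

View pics/s12.png

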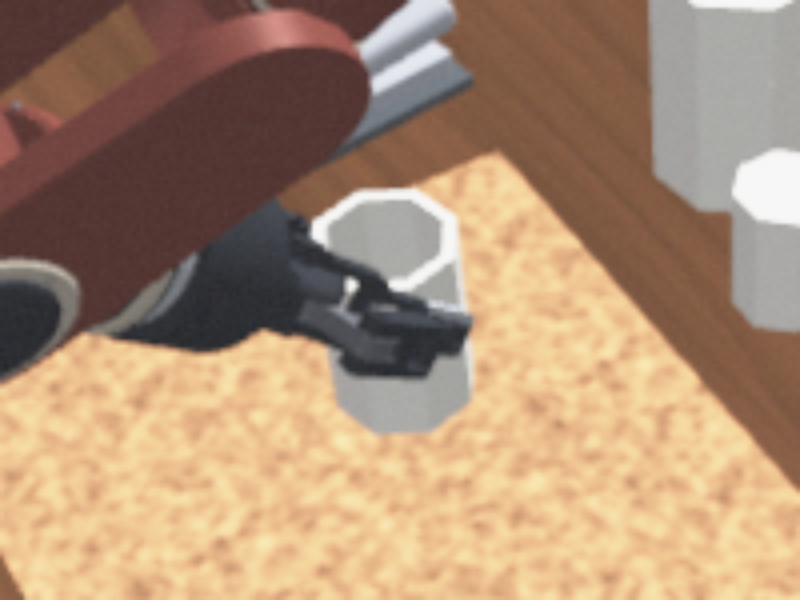

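The cup stands on the mat with a 6 N contact force. I release slowly and back off.

Emit:
{"method": "jog_arm", "body": {"deltas": [[[0,0,0],[0,0,0],0.06],[[0,0,0],[0,0,0],0.064],[[0,0,0],[0,0,0],0.07],[[0,0,0],[0,0,0],0.078],[[0,0,0],[0,0,0],0.085],[[0,0,0],[0,0,0],0.085],[[0,0,0],[0,0,0],0.085],[[0,0,0],[0,0,-0.005],0.085],[[0,0,0],[0,0,-0.02],0.085],[[0,0,0],[0,0,-0.05],0.085],[[0,0,0],[0,0,-0.08],0.085],[[0,0,0],[0,0,-0.11],0.085]]}}

```text
t: 18.5
tool_pos: [0.5868, -0.1297, 0.1258]
tool_rot: [1.923, -1.522, -0.632]
contact_force: [0.7, 0.3, -0.4]
opening: 0.0848
```

Emit:
{"method": "jog_arm", "body": {"deltas": [[[0,0,0],[0,0.01,-0.02],0.085],[[0,0,0],[0,0.03,-0.04],0.085],[[0,0,0],[0,0.05,-0.06],0.085],[[0,0,0],[0,0.05,-0.06],0.085],[[0,0,0],[0,0.05,-0.06],0.085]]}}

```text
t: 18.92
tool_pos: [0.5945, -0.1286, 0.2053]
tool_rot: [1.926, -1.526, -0.626]
contact_force: [0.0, -0.4, 0.3]
opening: 0.0849
```

```bash
python3 -c "
from h import *
st()
for n in('scene','top'): cv2.imwrite(f'pics/{n}13.png',get_image(n)[:,:,::-1])
a=cv2.imread('pics/scene13.png');b=cv2.imread('pics/top13.png')
cv2.imwrite('pics/both13.png',cv2.hconcat([cv2.resize(a[150:350,150:350],None,fx=2,fy=2),cv2.resize(b[60:260,250:450],None,fx=2,fy=2)]))"
```

```text
t 18.92 p [ 0.5945 -0.1286  0.2053] z [-0.684 -0.162 -0.711] x [ 0.229 -0.973  0.001] q [-0.2   0.5   1.26 -0.35  2.09  1.08] F [ 0.  -0.4  0.3] op 0.0849
```

View pics/both13.png

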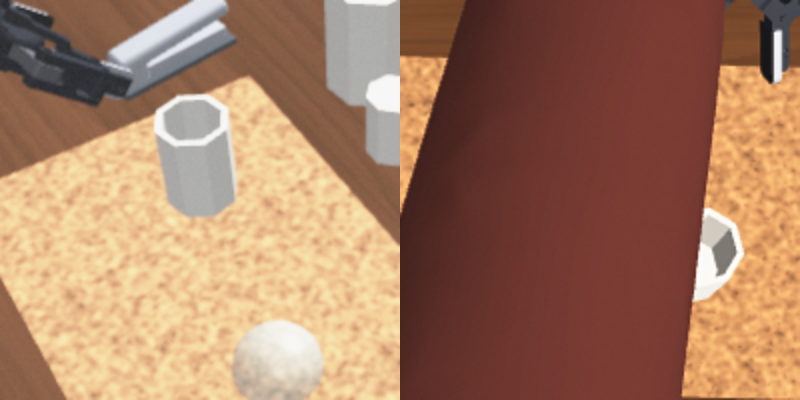

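```bash
python3 -c "
from h import *
im=get_image('scene');cal=calibration('scene')
for c in blobs(im,200):
  M=cv2.moments(c);u=np.array((M['m10']/M['m00'],M['m01']/M['m00']))
  if 250<u[0]<330 and 300<u[1]<350: print('dome',u)
m=np.zeros(im.shape[:2],np.uint8); m[190:228,220:275]=im[190:228,220:275].min(axis=2)>215
cs,_=cv2.findContours(m,cv2.RETR_EXTERNAL,cv2.CHAIN_APPROX_NONE); c=max(cs,key=cv2.contourArea)
P=ray(cal,c[:,0],.093)[:,:2]; ce=(P.min(0)+P.max(0))/2; print('rim',cv2.boundingRect(c),ce,np.ptp(P,axis=0)); 
M4=np.array([[ 0.717,0.173],[ 0.702,-0.269],[ 0.403,-0.258],[ 0.418,0.181]]); m0=M4.mean(0); ex=M4[0]-M4[3]; ex/=np.hypot(*ex); d=ce-m0; print('in mat',d@ex, d@[-ex[1],ex[0]])
st(); print(job.finish_job())"
```

```text
dome [291.56149525 324.94499322]
rim (227, 197, 38, 26) [ 0.52264614 -0.13968778] [0.06251699 0.07379492]
in mat -0.0347611469459334 -0.09740235557778164
t 19.07 p [ 0.5924 -0.1283  0.2011] z [-0.69  -0.161 -0.706] x [ 0.229 -0.973 -0.002] q [-0.2   0.51  1.26 -0.35  2.09  1.08] F [-0.1  0.5 -0. ] op 0.0848
the job is handed in; nothing more can be done
None
```

The pen holder now stands upright, mouth up, on the mat, and I handed the job in at 19 s of the 51 s allowed. I gripped it near its base at a 45° tilt, turned it 90° and laid it on its side. I then regripped it near the mouth, turned it another 90°, lowered it until the contact force reached about 6 N, opened the jaws and backed off.

**Last checks**
- **Holder:** it is upright and released. In the mat's frame its rim centre is at about x = -0.035 m, y = -0.097 m, well inside the edges. The measured rim came out 63 by 74 mm instead of about 63 by 63 mm. Part of the lit wall was probably in the mask, so its y may be a few mm off. I judged the tilt only by eye in the final picture; I did not measure it.
- **Paperweight:** it has not moved. Its image position is within 0.5 pixel of where it started.
- **Robot:** it was clear of everything, and the force reading was about zero.

No check failed.

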